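# Slide a control panel under the test bridge and start the test

### The arm

A 7-joint arm with a two-finger parallel gripper is mounted at the origin on the work surface. World frame = base frame: x ahead of the robot, y to its left, z up, the work surface at z = 0. Lengths are in m, angles in rad, forces in N, time in s.
With the tool pointing down it reaches from about 0.35 to 0.9 m from the base axis. Payload 8.1 kg.
Tool frame: the origin (TCP) lies midway between the tips of the shut fingers; the grasp point (between the pads) lies 19 mm behind it (arm.pinch_z is the distance from the TCP to the grasp point, in m); z points along the fingers, y is the direction in which the jaws open and shut (so a half turn about z gives the same grasp; the last joint's range is limited). The gripper opens to 92 mm and grips with 3 to 60 N. Pads are 19 mm wide; open, the fingers measure 130 mm over their backs; the gripper's body (75 mm by 190 mm) begins 47 mm behind the grasp point.
Start: joints at [-1.297, 0.434, 0.025, 1.573, -0.012, 1.134, -0.075], TCP at [0.23, 0.581, 0.227] pointing down, gripper open.
Joint ranges: [-2.62, 2.62], [-0.44, 2.09], [-1.27, 1.32], [0.08, 2.57], [-1.32, 4.46], [0.12, 2], [-2.74, 2.74]. Speed limits (rad/s): [2.22, 2.22, 3.01, 3.01, 3.14, 3.14, 3.14].

### API

Orientations are given as a rotation vector (axis times angle).
In Python, from cell import arm, eyes gives the robot as it stands.
- The arm moves only by the tool apply_moves, never from a script. Its argument "targets" is one flat list of numbers, 5 for each row, row after row: the closure, from 0 (fully open) to 1 (shut), then the shift along the tool's x, y, z each as a share of 40 cm, from -1 to 1, then the turn about the tool's z as a share of pi/2 rad, from -1 to 1. A call has 1 to 20 rows; each row shifts and turns the commanded pose from where the row before left it, along the tool's axes as they then stand; what a row does not reach is not made up. A row lasts 1/8 s, in which the tool goes at most 62.5 mm and 10.7 degrees, less where a joint would pass 70% of its speed; a pose out of reach is approached as far as the arm can. A call with a number of a shift or a turn outside -1 to 1 is refused whole. A call with a gripper value outside its range is refused whole. The fingers move at their own pace and stop on an object; "grip_force" is the grip in N (left out, the last holds). Time passes only in rows, so rows that do not move let the fingers close. It gives the time, the measured TCP pose, the force and the opening at its end, in the units of the state.
- arm.observe(): the state, without advancing time (a new reading comes with each control period).
- eyes.get_image(name): name is "scene" or "top" or "wrist"; returns the picture (400x640x3 uint8, red, green, blue); there is no depth.
- eyes.camera_params(name): a dict with "camera_matrix" (3x3 intrinsics, pixels), "distortion" ([k1, k2, p1, p2, k3] as OpenCV has them; the pictures are not rectified), "xyz" and "attitude" of the camera in the world; the wrist camera has in their place "hand_eye" (4x4, takes a point from camera to tool coordinates, whose origin is the TCP and whose axes are the flange's). Camera axes: x right, y down, z forward; pixel columns grow to the right and rows downward; lengths in m; the calibration is good to about 2 mm. A picture is of the moment at which its call begins: read the wrist's pose just before it. camera_params takes no time and is no camera call.
- arm.sign_off(): hands the job in, once; it reports no verdict.
The state is a dict: "clock": time; "joints": joint angles; "dq": joint speeds; "joint_efforts": joint torques, N m; "position": TCP position; "ee_rot": TCP orientation; "force": force on the tool from outside, world axes, zero at the start; "ft_torque": the same for the moment, N m; "width": opening from 0.0 (shut) to 1.0 (fully open).
Only numpy, scipy, OpenCV 4.12 (cv2) and the standard library are available. Lean on these libraries where they do the work, as an engineer would, in place of code of your own. Each camera call takes 0.05 s, during which the arm holds its last target.

### The job

Push the white oven control panel along the bench, under the low test bridge, until its far end sits flush against the steel end stop behind the bridge, then press the round green start button beside the lane fully down and let it come back up. Only push the panel: keep it flat on the bench all the way, neither tipping nor lifting it. Leave the blue bin, the grey dial and the white door handle where they are.

Things in the scene. Friction and masses are not known exactly. Their poses are not given: they have to be found in the camera images.
- bridge: Test bridge fixed to the bench. Origin: the point on the bench surface where the panel's origin lies when the panel is fully home. +x is the direction in which the panel slides in (roughly away from the robot), +y to its left, z up. The bare lane before it is marked by two painted yellow lines. The panel starts 105 to 135 mm short of home, up to 20 mm off the middle and 0.25 rad askew.
- bridge_beam (a point): Middle of the underside of the bridge's grey beam, 25 mm above the bench. Along the bridge's x the beam and its two aluminium legs reach from -15 to +35 mm of the bridge's origin; their top is at 57 mm. The opening between the legs is 114 mm wide (y -57 to +57 mm); the legs' outer faces are at y = +-79 mm.
- bridge_stop (a point): Middle of the near face of the fixed steel end stop behind the beam, at bench level: 75 mm along +x from the bridge's origin. The stop is 158 mm wide along y, 18 mm high and 14 mm thick.
- panel: Loose white oven control panel, a box 150 (x) x 90 (y) x 20 mm high, 0.25 to 0.5 kg, lying face up; black display at its +x end, which goes in first. Origin: underside centre, at bench level. It stands on four feet 4 mm high, 14 mm square, at x +-45, y +-33 mm: pressing down on an end can tip it. It takes some 1 to 4 N to slide. When home, 60 mm of its tail still stick out before the beam.
- start_top (a point): Centre of the top of the green round start button (36 mm diameter) on a black housing fixed to the bench beside the lane, on the left or right of it. It is pressed straight down: 6 mm travel, about 5 N fully down, and springs back.
- start (a joint): Start button travel in m: 0 is up, 0.006 is fully down. It counts as pressed beyond 0.0045.
- bin: Loose blue open bin with black feet in it, 64 x 64 x 32 mm, origin at its underside centre; bystander, beside the lane on the other side from the button.
- dial: Loose grey dial cap, 42 mm diameter, 26 mm high, origin at its underside centre; bystander.
- handle: Loose white oven door handle lying flat, 140 x 22 x 24 mm (long along its x), origin at its underside centre; bystander.
Things that resemble listed ones, but are neither listed nor needed, are in the scene too. Of the things like the panel, leave any that is brown, purple or yellow; of the rest the smaller one is meant.

How it is judged:
By the outcome, as a careful person would: the job done as asked, in the order asked, and still so for the second after the job is handed in, with the robot touching nothing.
It also fails if it takes over 67 s, if anything falls off the work surface, if the arm or the gripper's body presses on something with over 40 N, if the wrist force passes 120 N, or if a joint passes its speed limit or range.

## Working session

There is one attempt and no reset: what is moved stays moved. The work goes in short steps, Python scripts to look and compute and a tool call to move; the robot and the scene stay as the last step left them, time stands still between calls to the robot, and variables do not carry over. Pictures are saved under pics/ and viewed, and the job is handed in when it is done.

Besides the shell and the picture viewer there is one more tool, called after "Request:" as name(argument=value, ...) on one line, values as JSON. apply_moves: Moves the arm, as the interface text tells. Its arguments: {"type":"object","properties":{"targets":{"type":"array"},"grip_force":{"type":"number"}},"required":["targets"]}

```bash
mkdir -p pics; ls; python3 - <<'E'
from cell import arm, eyes
import cv2, json
print(arm.observe())
for n in("scene","top"):
    im=eyes.get_image(n); cv2.imwrite(f"pics/{n}0.png",im[:,:,::-1]); print(n,eyes.camera_params(n))
print(eyes.camera_params("wrist"))
E
```

```text
pics
{'clock': 0.0, 'joints': array([-1.29658491,  0.43524695,  0.02497088,  1.57414768, -0.01158127,
        1.13398348, -0.07510825]), 'dq': array([ 0.00067496,  0.00104005, -0.00080445, -0.00036127,  0.00115402,
       -0.00063313, -0.0001188 ]), 'joint_efforts': array([-4.82856231e-04, -6.67857456e+01,  9.84076224e-01, -3.14454138e+01,
       -6.07315404e-02,  4.27887181e-02,  1.60330474e-04]), 'position': array([0.22983636, 0.58062944, 0.22591051]), 'ee_rot': array([-5.88477421e-01, -3.08583675e+00,  2.56732600e-03]), 'force': array([-0.02147176,  0.01513763,  0.17432784]), 'ft_torque': array([0.03574129, 0.02331288, 0.04942332]), 'width': 1.005214173797124}
scene {'camera_matrix': array([[420.05342738,   0.        , 320.18428825],
       [  0.        , 420.05342738, 199.6206196 ],
       [  0.        ,   0.        ,   1.        ]]), 'distortion': array([-0.07767437,  0.        ,  0.        ,  0.        ,  0.        ]), 'xyz': array([ 1.20591907, -0.47391246,  0.59767516]), 'attitude': array([-1.9414963 , -0.96569902,  0.50572196])}
top {'camera_matrix': array([[389.64889399,   
[... 240 characters left out ...]
979, 0.06546307, 0.98326455]), 'attitude': array([-2.17105921,  2.22611019, -0.1242245 ])}
{'camera_matrix': array([[339.14306735,   0.        , 326.44686381],
       [  0.        , 339.14306735, 200.11271722],
       [  0.        ,   0.        ,   1.        ]]), 'distortion': array([-0.0454802,  0.       ,  0.       ,  0.       ,  0.       ]), 'hand_eye': array([[-3.98278702e-04, -9.55536706e-01, -2.94871911e-01,
         8.04303962e-02],
       [ 9.99999913e-01, -3.44977086e-04, -2.32780391e-04,
        -8.07252880e-04],
       [ 1.20706155e-04, -2.94871979e-01,  9.55536761e-01,
        -1.58237578e-01],
       [ 0.00000000e+00,  0.00000000e+00,  0.00000000e+00,
         1.00000000e+00]])}
```

View pics/top0.png

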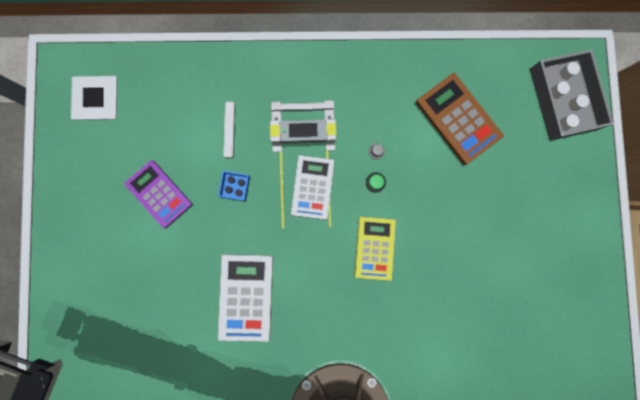

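View pics/scene0.png

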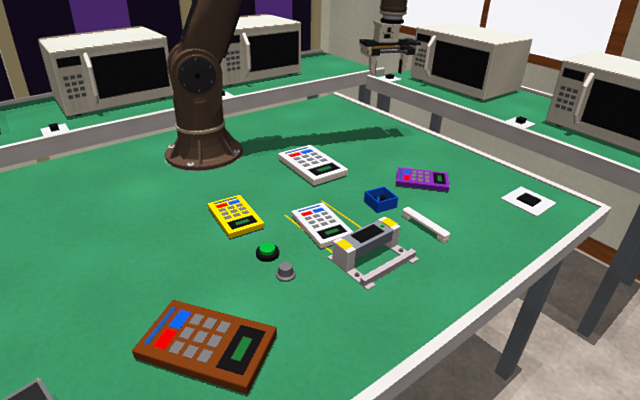

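Panel-like things in the top view: white (313,187) in the lane, a larger white one at (245,298), yellow (376,248), purple (159,194) and brown (460,118). The target is the white one at (313,187): it is the smaller of the two whites and lies between the yellow lines. The blue bin is at (235,186), the green button at (376,182), the grey dial at (377,151) and the handle at (229,129). I'll confirm with a crop and measure.

```bash
cat > h.py <<'E'
import numpy as np, cv2
from scipy.spatial.transform import Rotation as R
from cell import arm, eyes
def ray(name,px,z,state=None):
    p=eyes.camera_params(name); px=np.array(px,float).reshape(-1,1,2)
    u=cv2.undistortPoints(px,p["camera_matrix"],p["distortion"]).reshape(-1,2)
    d=np.c_[u,np.ones(len(u))]
    if name=="wrist":
        H=p["hand_eye"]; Rt=R.from_rotvec(state["ee_rot"]).as_matrix()
        d=d@(Rt@H[:3,:3]).T; o=Rt@H[:3,3]+state["position"]
    else:
        d=d@R.from_rotvec(p["attitude"]).as_matrix().T; o=p["xyz"]
    return o+d*((z-o[2])/d[:,2])[:,None]
E
python3 - <<'E'
from h import *
im=cv2.imread("pics/top0.png")
cv2.imwrite("pics/crop0.png",cv2.resize(im[85:240,200:400],None,fx=4,fy=3.8 and 4,interpolation=cv2.INTER_CUBIC)[:600])
hsv=cv2.cvtColor(im,cv2.COLOR_BGR2HSV)
# panel: white
m=((hsv[...,1]<60)&(hsv[...,2]>190)).astype(np.uint8)
m[:150]=0; 
n,l,s,c=cv2.connectedComponentsWithStats(m)
for i in range(1,n):
    if s[i,4]>300 and 200<c[i][0]<400:
        pts=np.argwhere(l==i)[:,::-1].astype(np.float32); r=cv2.minAreaRect(pts)
        print(s[i],r); b=cv2.boxPoints(r); w=ray("top",b,0.02); print(w.round(4),w.mean(0))
g=((hsv[...,0]>50)&(hsv[...,0]<75)&(hsv[...,1]>170)&(hsv[...,2]>150)).astype(np.uint8)
n,l,s,c=cv2.connectedComponentsWithStats(g)
for i in range(1,n):
    if s[i,4]>60:print("green",s[i],c[i],ray("top",c[i],0.03))
y=((hsv[...,0]>22)&(hsv[...,0]<34)&(hsv[...,1]>120)&(hsv[...,2]>120)).astype(np.uint8)
n,l,s,c=cv2.connectedComponentsWithStats(y)
for i in range(1,n):
    if s[i,4]>15:
        print("yel",s[i],c[i]); pts=np.argwhere(l==i)[:,::-1].astype(np.float32)
        if s[i,3]>40:
            w=ray("top",pts,0); v=cv2.fitLine(w[:,:2].astype(np.float32),2,0,.01,.01).ravel(); print(v)
        else: print(ray("top",c[i],0.057))
E
```

```text
[ 292  156   42   63 1339] ((312.60772705078125, 186.6384735107422), (36.09410858154297, 60.15684509277344), 7.125016689300537)
[[ 0.4908  0.1054  0.02  ]
 [ 0.6397  0.0837  0.02  ]
 [ 0.6266 -0.0056  0.02  ]
 [ 0.4776  0.0172  0.02  ]] [0.55869199 0.05017242 0.02      ]
[ 218  255   54   86 2548] ((244.86288452148438, 298.0165100097656), (50.13005447387695, 85.59344482421875), 2.602562189102173)
[[0.1944 0.2863 0.02  ]
 [0.3978 0.2756 0.02  ]
 [0.3888 0.1542 0.02  ]
 [0.1849 0.1669 0.02  ]] [0.29149593 0.22075195 0.02      ]
yel [327 124   8  10  77] [330.63636364 128.49350649]
[[0.69463926 0.00368036 0.057     ]]
yel [271 126   8  10  79] [274.4556962  130.44303797]
[[0.69216326 0.13948834 0.057     ]]
yel [355 217  40  63 921] [374.52117264 245.73181325]
[ 0.99664557 -0.08183899  0.40731412 -0.10255164]
```

View pics/crop0.png

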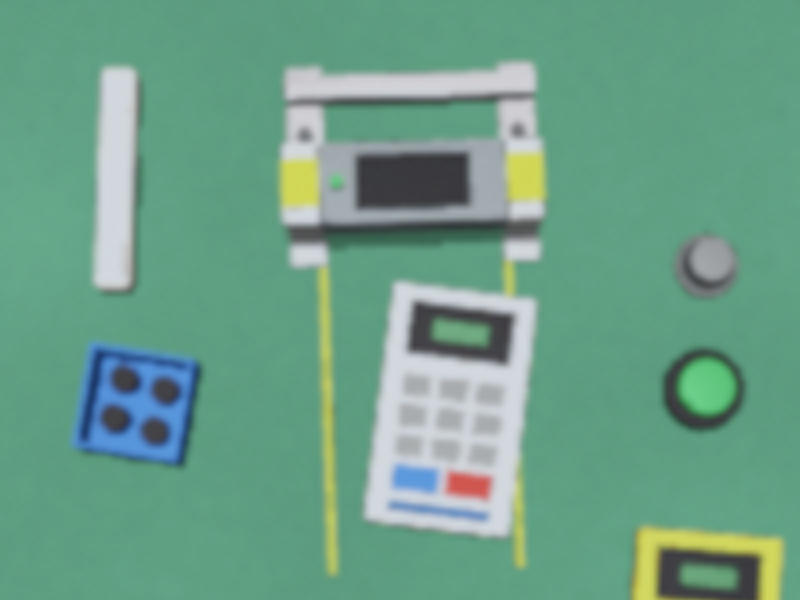

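```bash
python3 - <<'E'
from h import *
im=cv2.imread("pics/top0.png"); hsv=cv2.cvtColor(im,cv2.COLOR_BGR2HSV)
def line(px,z):
    w=ray("top",px,z); v=cv2.fitLine(w[:,:2].astype(np.float32),2,0,.01,.01).ravel(); return v
for c0,c1,r0,r1 in((276,288,155,225),(326,334,205,222)):
    px=[]
    for r in range(r0,r1):
        # yellowness: low blue rel to green
        seg=im[r,c0:c1].astype(float); y=np.clip(seg[:,2]-seg[:,0]*0.5-60,0,None); y=np.clip(seg[:,2]-np.median(seg[:,2])-15,0,None)
        if y.sum()>20: px.append((c0+(y*np.arange(c1-c0)).sum()/y.sum(),r))
    v=line(px,0);print("line",len(px),v,np.arctan2(v[1],v[0]))
# green top
for n in("top","scene"):
    I=cv2.imread(f"pics/{n}0.png"); h=cv2.cvtColor(I,cv2.COLOR_BGR2HSV)
    x0,y0=((360,165) if n=="top" else (250,235))
    s=h[y0:y0+35,x0:x0+35]
    m=((s[...,0]>45)&(s[...,0]<80)&(s[...,2]>(175 if n=='top' else 130))&(s[...,1]>150)).astype(np.uint8)
    k,l,st,c=cv2.connectedComponentsWithStats(m); print(n,st[1:],c[1:]+[x0,y0], s[17,15])
for z in(.02,.025,.03,.035,.04): print(z,ray("top",[376,182],z),ray("scene",[268,249],z))
a=cv2.imread("pics/scene0.png")[180:300,230:420]; cv2.imwrite("pics/crop1.png",cv2.resize(a,None,fx=4,fy=4,interpolation=cv2.INTER_CUBIC))
E
```

```text
line 70 [0.9999381  0.01113133 0.55530775 0.12887582] 0.011131563
line 16 [0.9907921  0.13539195 0.49322623 0.0146812 ] 0.13580906
top [] [] [ 69 126 203]
scene [[  0   0  35  19 331]
 [ 31   1   4   7  13]
 [  9  15  26  20 115]
 [  5  18   1   3   3]
 [  0  20   7   6  18]
 [  8  25   9   6  24]
 [  0  27   1   1   1]
 [  5  26   1   1   1]
 [ 18  27   3   3   6]
 [  0  29   1   2   2]
 [  2  29   4   6  10]
 [  5  32   2   1   2]
 [  6  34   1   1   1]] [[264.67069486 243.19335347]
 [282.53846154 238.15384615]
 [274.6        262.59130435]
 [255.         254.        ]
 [252.66666667 257.94444444]
 [262.04166667 262.83333333]
 [250.         262.        ]
 [255.         261.        ]
 [269.16666667 263.16666667]
 [250.         264.5       ]
 [253.3        266.5       ]
 [255.5        267.        ]
 [256.         269.        ]] [ 67 223 152]
0.02 [[ 0.56639109 -0.10868602  0.02      ]] [[ 0.57456145 -0.10884526  0.02      ]]
0.025 [[ 0.56574552 -0.10778207  0.025     ]] [[ 0.58002609 -0.11200506  0.025     ]]
0.03 [[ 0.56509995 -0.10687812  0.03      ]] [[ 0.58549073 -0.11516485  0.03      ]]
0.035 [[ 0.56445438 -0.10597416  0.035     ]] [[ 0.59095538 -0.11832465  0.035     ]]
0.04 [[ 0.5638088  -0.10507021  0.04      ]] [[ 0.59642002 -0.12148445  0.04      ]]
```

View pics/crop1.png

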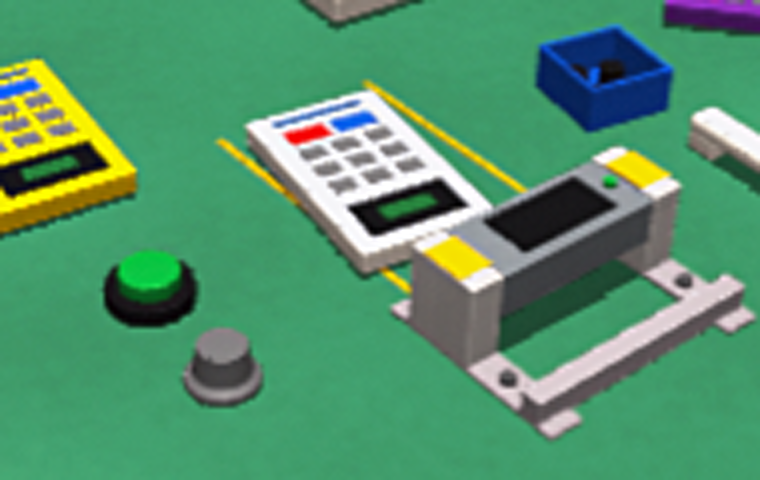

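Request:
apply_moves(targets=[0.5,0,0,-0.0625,-0.083,0.5,0,0,-0.0625,-0.083,0.5,0,0,-0.0625,-0.083,0.5,-0.059,-0.111,0,0,0.5,-0.059,-0.111,0,0,0.5,-0.059,-0.111,0,0,0.5,-0.059,-0.111,0,0,0.5,-0.059,-0.111,0,0,0.5,-0.059,-0.111,0,0,0.5,-0.059,-0.111,0,0,0.5,-0.059,-0.111,0,0,0.5,-0.059,-0.111,0,0,0.5,-0.059,-0.111,0,0,0.5,-0.059,-0.111,0,0,0.5,-0.059,-0.111,0,0,0.5,0,0,0,0,0.5,0,0,0,0], grip_force=20)

```text
clock: 2.22
position: [0.5203, 0.053, 0.3013]
ee_rot: [0.023, -3.14, -0.001]
force: [-0.4, 0.5, 0.8]
width: 0.499
```

```bash
python3 - <<'E'
from h import *
import pickle
s=arm.observe(); im=eyes.get_image("wrist"); pickle.dump(s,open("pics/w1.pkl","wb"))
print(s["clock"],s["position"],s["width"],s["force"]); print(R.from_rotvec(s["ee_rot"]).as_matrix().round(4))
cv2.imwrite("pics/w1.png",im[:,:,::-1])
E
```

```text
2.225 [0.5202971  0.05304831 0.30133956] 0.49852354484539985 [-0.42329996  0.54704803  0.76311281]
[[-9.999e-01 -1.430e-02 -1.000e-03]
 [-1.430e-02  9.999e-01  4.000e-04]
 [ 1.000e-03  4.000e-04 -1.000e+00]]
```

View pics/w1.png

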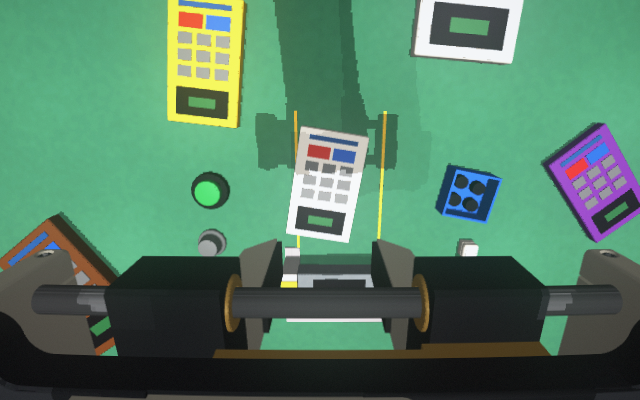

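```bash
python3 - <<'E'
from h import *
import pickle
s=pickle.load(open("pics/w1.pkl","rb")); im=cv2.imread("pics/w1.png"); hsv=cv2.cvtColor(im,cv2.COLOR_BGR2HSV).astype(int)
y=(hsv[...,0]>15)&(hsv[...,0]<36)&(hsv[...,1]>110)&(hsv[...,2]>90)
for c0,c1 in((290,303),(374,390)):
    p=np.argwhere(y[105:250,c0:c1])[:,::-1]+[c0,105]
    w=ray("wrist",p,0,s)
    v=cv2.fitLine(w[:,:2].astype(np.float32),cv2.DIST_HUBER,0,.01,.01).ravel(); print(len(p),v,np.arctan2(v[1],v[0]),"x range",w[:,0].min(),w[:,0].max(), "y at .6",v[3]+(.6-v[2])*v[1]/v[0])
g=((hsv[...,0]>50)&(hsv[...,0]<75)&(hsv[...,1]>150)&(hsv[...,2]>170)).astype(np.uint8)
k,l,st,c=cv2.connectedComponentsWithStats(g)
for i in range(1,k):
    if st[i,4]>150: print("btn",st[i],c[i],[ray("wrist",c[i],z,s).round(4).tolist() for z in(.015,.02,.025,.03)])
cr=[(303,127),(369,139),(349,243),(287,234)]
w=ray("wrist",cr,.02,s); print(w.round(4),w.mean(0)); 
a=im[100:260,260:420]; cv2.imwrite("pics/c2.png",cv2.resize(a,None,fx=3.7,fy=3.7,interpolation=cv2.INTER_CUBIC))
E
```

```text
178 [0.99992716 0.01206902 0.51790047 0.01072876] 0.012069316 x range 0.45891306485150407 0.6543432518936425 y at .6 0.01171969
376 [0.9999361  0.01130392 0.53817683 0.12933275] 0.011304164 x range 0.45714040602679656 0.6382953911854381 y at .6 0.13003165
btn [195 182  25  24 426] [206.07511737 193.70187793] [[[0.5695, -0.112, 0.015]], [[0.5681, -0.1101, 0.02]], [[0.5666, -0.1083, 0.025]], [[0.5652, -0.1064, 0.03]]]
[[ 0.4778  0.022   0.02  ]
 [ 0.4918  0.1069  0.02  ]
 [ 0.6378  0.086   0.02  ]
 [ 0.6253 -0.0013  0.02  ]] [0.55820438 0.05338371 0.02      ]
```

View pics/c2.png

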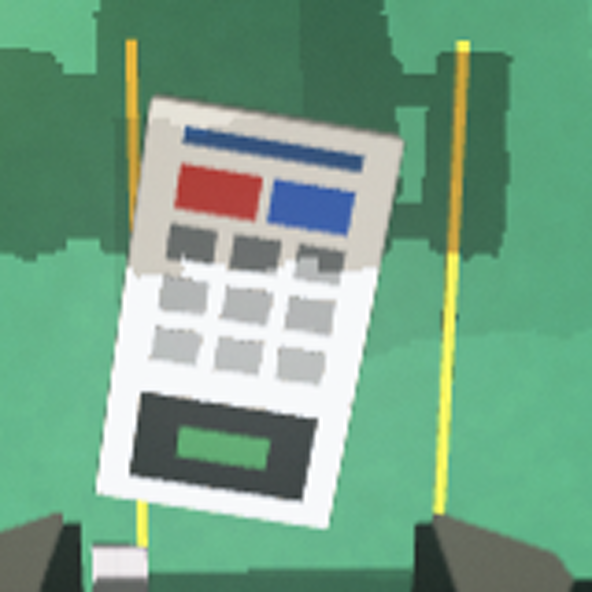

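Request:
apply_moves(targets=[1,-0.03,-0.05,0.125,0,1,-0.03,-0.05,0.125,0,1,-0.03,-0.05,0.125,0,1,-0.03,-0.05,0.125,0,1,0,0,0.07,0,1,0,0,0.07,0,1,0,0,0.07,0,1,0,0,0.025,0,1,0,0,0,0,1,0,0,0,0])

```text
clock: 3.52
position: [0.5707, -0.0265, 0.0088]
ee_rot: [-0.023, 3.14, 0.0]
force: [-0.6, 0.6, 0.3]
width: 0.003
```

```bash
cat > look.py <<'E'
import sys
from h import *
s=arm.observe(); print(s["clock"],s["position"].round(4),s["force"].round(2),s["width"].round(3))
im=eyes.get_image("top"); cv2.imwrite(sys.argv[1],cv2.resize(im[85:240,200:400,::-1],None,fx=4,fy=3.8,interpolation=cv2.INTER_CUBIC))
im=eyes.get_image("scene"); cv2.imwrite(sys.argv[1].replace(".png","s.png"),cv2.resize(im[150:310,220:430,::-1],None,fx=3.7,fy=3.7,interpolation=cv2.INTER_CUBIC))
E
python3 look.py pics/a1.png
```

```text
Traceback (most recent call last):
  File "look.py", line 3, in <module>
    s=arm.observe(); print(s["clock"],s["position"].round(4),s["force"].round(2),s["width"].round(3))
                                                                                 ^^^^^^^^^^^^^^^^
AttributeError: 'float' object has no attribute 'round'
```

Request:
apply_moves(targets=[1,0,0.006,0,0,1,0,0.006,0,0,1,0,0.006,0,0,1,0,0.006,0,0,1,0,0.006,0,0,1,0,0.006,0,0,1,0,0.006,0,0,1,0,0.006,0,0,1,0,0.006,0,0,1,0,0.006,0,0,1,0,0.006,0,0,1,0,0,0,0])

```text
clock: 5.03
position: [0.5695, -0.0001, 0.0077]
ee_rot: [-0.023, 3.141, 0.0]
force: [0.1, -1.5, 1.0]
width: 0.004
```

```bash
sed -i 's/s\["width"\].round(3)/s["width"]/' look.py; python3 look.py pics/a1.png
```

```text
5.025 [ 5.695e-01 -1.000e-04  7.700e-03] [ 0.12 -1.51  1.04] 0.0042010550164246025
```

View pics/a1.png

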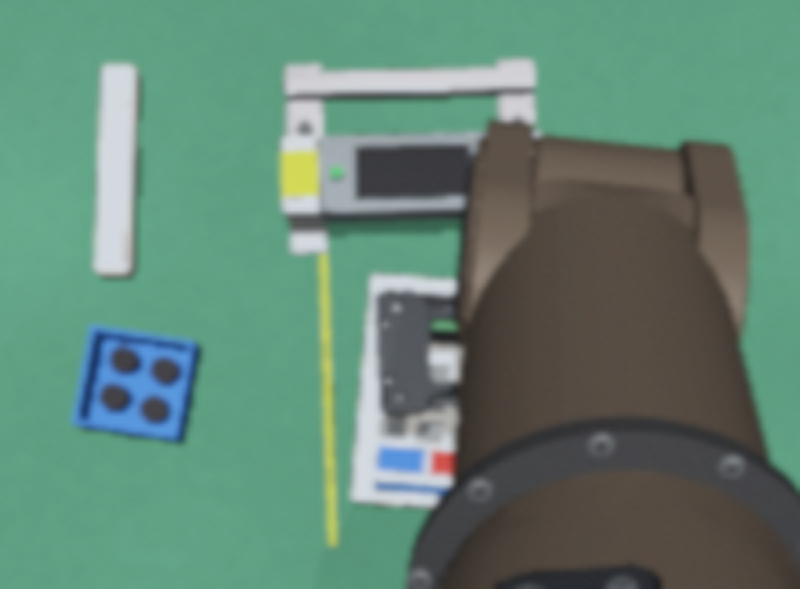

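View pics/a1s.png

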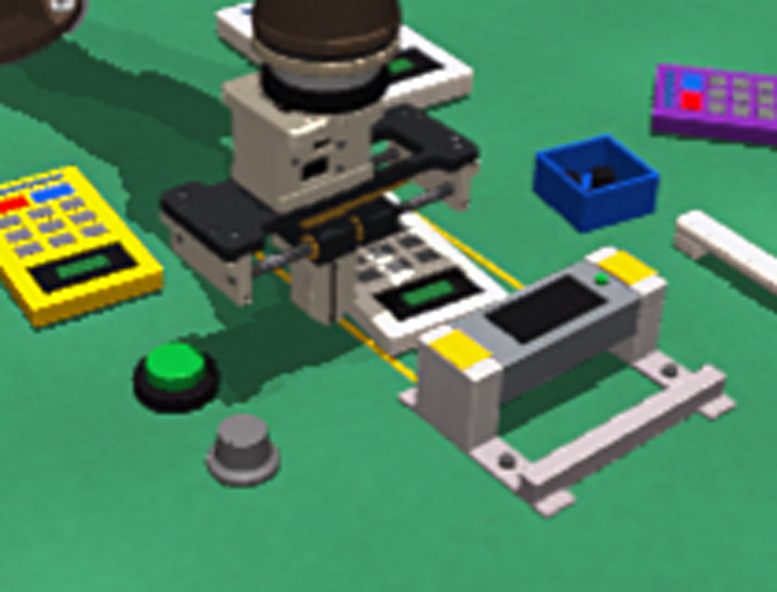

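Request:
apply_moves(targets=[1,0,0.006,0,0,1,0,0.006,0,0,1,0,0.006,0,0,1,0,0,0,0])

```text
clock: 5.62
position: [0.5694, 0.0071, 0.0077]
ee_rot: [-0.023, 3.141, 0.0]
force: [0.6, -1.3, 0.7]
width: 0.003
```

```bash
python3 look.py pics/a2.png
```

```text
5.625 [0.5694 0.0071 0.0077] [ 0.59 -1.32  0.73] 0.003372729372603136
```

View pics/a2.png

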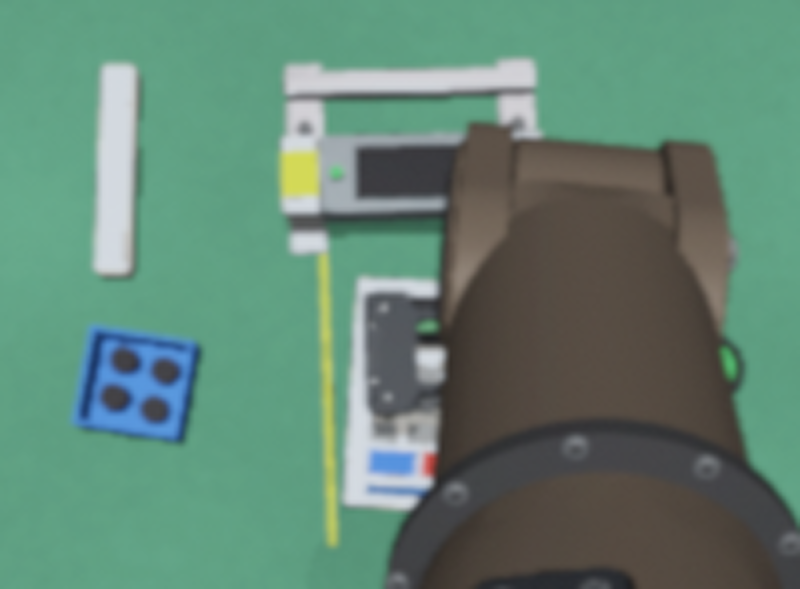

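Request:
apply_moves(targets=[1,0,-0.03,0,0,1,0,0,-0.056,0,1,0,0,-0.056,0,0.51,0.071,0.0475,0,0.0017,0.51,0.071,0.0475,0,0,0.51,0.071,0.0475,0,0,0.51,0.071,0.0475,0,0,0.51,0,0,0,0,0.51,0,0,0.056,0,0.51,0,0,0.056,0,0.51,0,0,0,0])

```text
clock: 7.1
position: [0.4547, 0.0682, 0.0068]
ee_rot: [0.016, -3.139, 0.001]
force: [0.2, 0.2, -0.1]
width: 0.493
```

```bash
python3 look.py pics/a3.png
```

```text
7.1 [0.4547 0.0682 0.0068] [ 0.19  0.19 -0.07] 0.49297023226463305
```

View pics/a3.png

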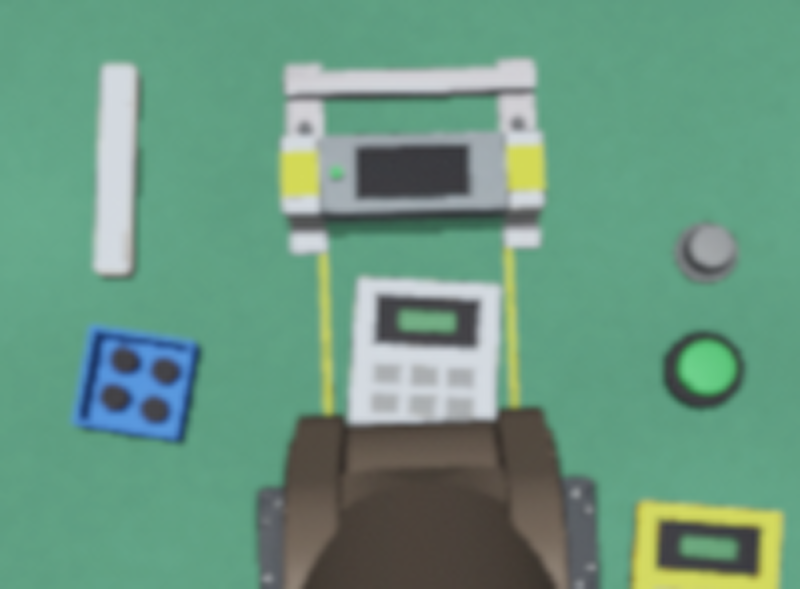

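View pics/a3s.png

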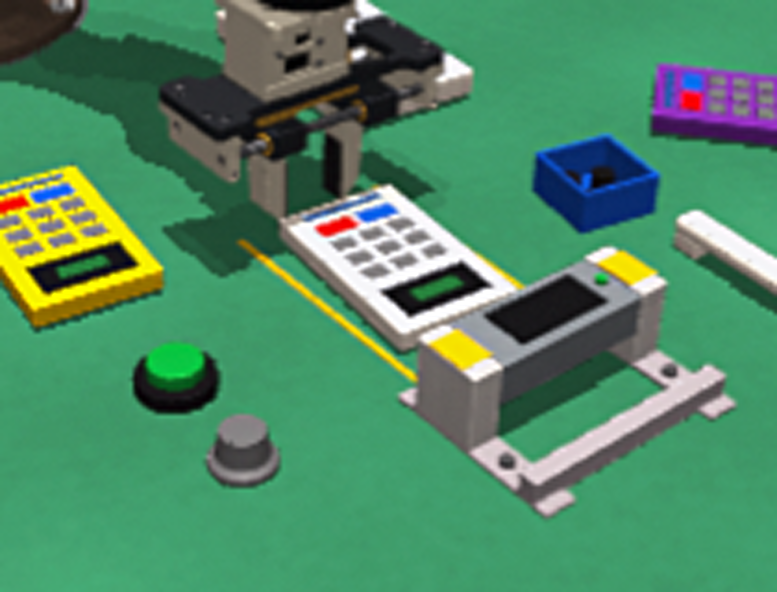

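Request:
apply_moves(targets=[0.51,-0.0075,0,0,0,0.51,-0.0075,0,0,0,0.51,-0.0075,0,0,0,0.51,-0.0075,0,0,0,0.51,-0.0075,0,0,0,0.51,-0.0075,0,0,0,0.51,-0.0075,0,0,0,0.51,-0.0075,0,0,0,0.51,-0.0075,0,0,0,0.51,-0.0075,0,0,0,0.51,-0.0075,0,0,0,0.51,-0.0075,0,0,0,0.51,-0.0075,0,0,0,0.51,-0.0075,0,0,0,0.51,0,0,0,0])

```text
clock: 9.07
position: [0.4978, 0.0699, 0.0078]
ee_rot: [-0.018, 3.14, 0.0]
force: [-0.8, 0.2, -0.3]
width: 0.491
```

```bash
python3 look.py pics/a4.png
```

```text
9.075 [0.4978 0.0699 0.0078] [-0.82  0.17 -0.34] 0.4908990656383246
```

View pics/a4.png

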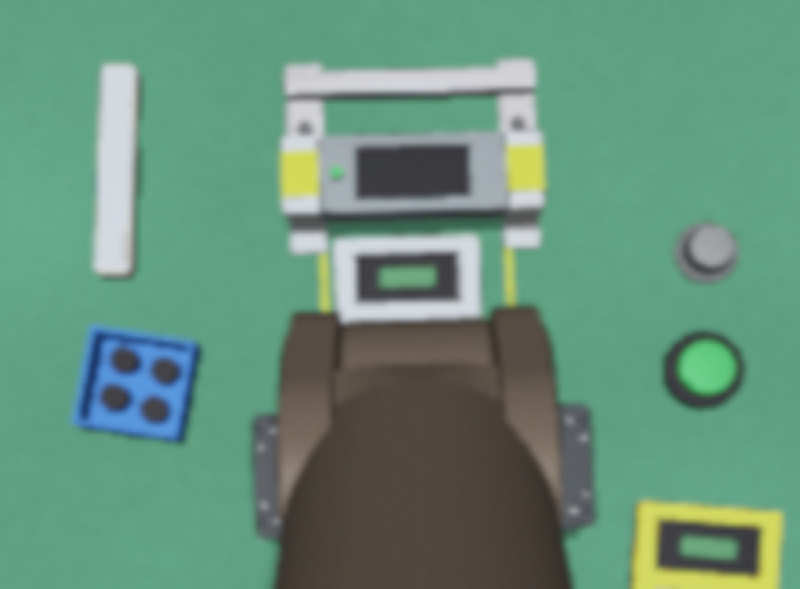

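View pics/a4s.png

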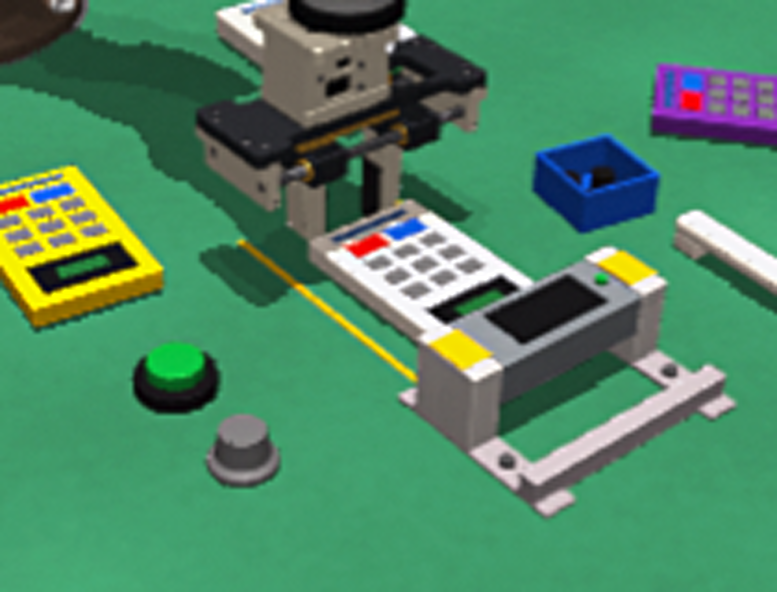

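Request:
apply_moves(targets=[0.51,-0.01,-0.0007,0,0,0.51,-0.01,-0.0007,0,0,0.51,-0.01,-0.0007,0,0,0.51,-0.01,-0.0007,0,0,0.51,-0.01,-0.0007,0,0,0.51,-0.01,-0.0007,0,0,0.51,-0.01,-0.0007,0,0,0.51,-0.01,-0.0007,0,0,0.51,-0.01,-0.0007,0,0,0.51,-0.01,-0.0007,0,0,0.51,-0.01,-0.0007,0,0,0.51,-0.01,-0.0007,0,0,0.51,-0.01,-0.0007,0,0,0.51,-0.01,-0.0007,0,0,0.51,-0.01,0,0,0,0.51,-0.01,0,0,0,0.51,-0.01,0,0,0,0.51,-0.01,0,0,0,0.51,-0.01,0,0,0,0.51,0,0,0,0])

```text
clock: 11.68
position: [0.5733, 0.0667, 0.0077]
ee_rot: [-0.018, 3.141, -0.0]
force: [-2.2, -0.8, 0.1]
width: 0.49
```

```bash
python3 look.py pics/a5.png
```

```text
11.675 [0.5733 0.0667 0.0077] [-2.22 -0.79  0.1 ] 0.4896530339940292
```

View pics/a5.png

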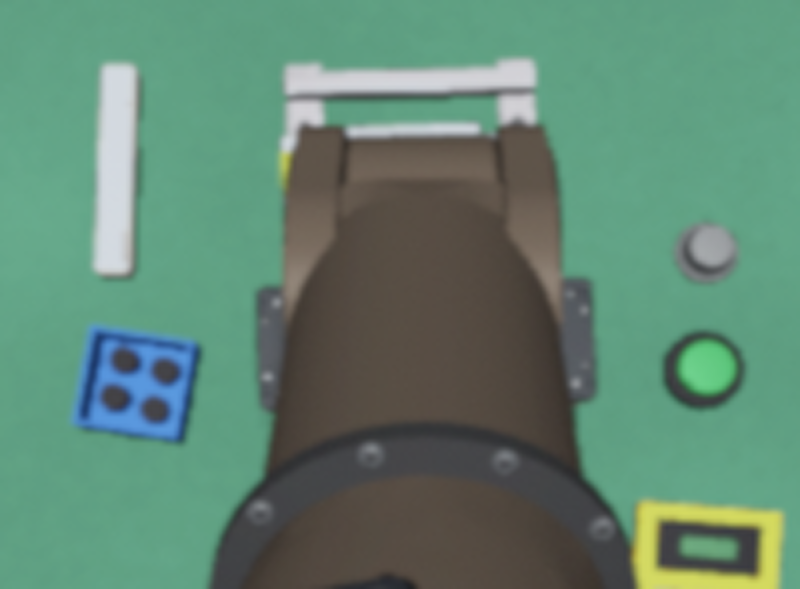

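View pics/a5s.png

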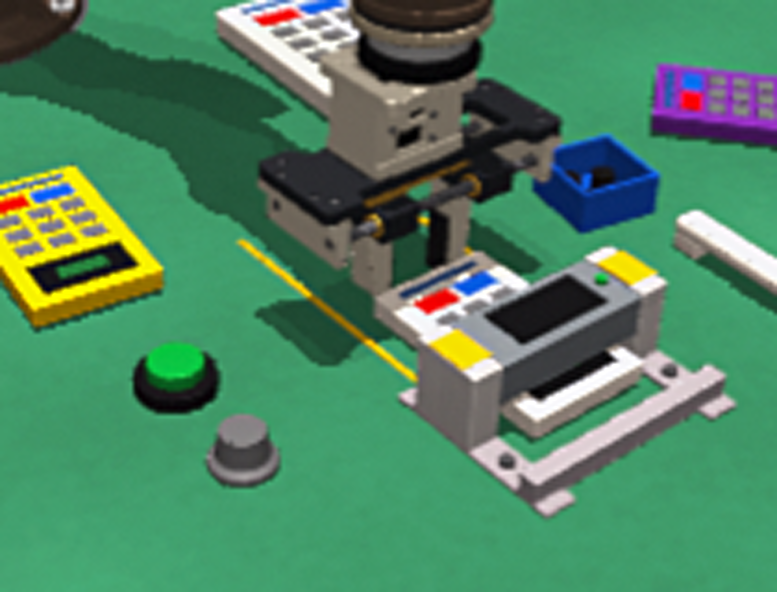

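Request:
apply_moves(targets=[0.51,-0.01,0,0,0,0.51,-0.01,0,0,0,0.51,-0.01,0,0,0,0.51,-0.01,0,0,0,0.51,-0.01,0,0,0,0.51,-0.0025,0,0,0,0.51,-0.0025,0,0,0,0.51,0,0,0,0])

```text
clock: 12.78
position: [0.5951, 0.0671, 0.0077]
ee_rot: [-0.018, 3.141, 0.0]
force: [-2.3, -0.7, -0.8]
width: 0.491
```

Request:
apply_moves(targets=[0.51,-0.0025,0,0,0,0.51,-0.0025,0,0,0,0.51,0,0,0,0])

```text
clock: 13.15
position: [0.5972, 0.0671, 0.0077]
ee_rot: [-0.018, 3.141, 0.0]
force: [-1.7, 0.2, -0.9]
width: 0.491
```

Request:
apply_moves(targets=[0.51,-0.0025,0,0,0,0.51,-0.0025,0,0,0,0.51,0,0,0,0])

```text
clock: 13.52
position: [0.5972, 0.0671, 0.0077]
ee_rot: [0.018, -3.138, -0.0]
force: [-9.0, -0.2, 5.8]
width: 0.486
```

Request:
apply_moves(targets=[0.51,0.005,0,0,0,0.51,0,0,0,0])

```text
clock: 13.78
position: [0.5971, 0.0671, 0.0078]
ee_rot: [-0.018, 3.141, 0.0]
force: [-2.8, 0.3, 1.0]
width: 0.485
```

```bash
python3 look.py pics/a6.png
```

```text
13.775 [0.5971 0.0671 0.0078] [-2.78  0.26  1.01] 0.48525597362519923
```

View pics/a6s.png

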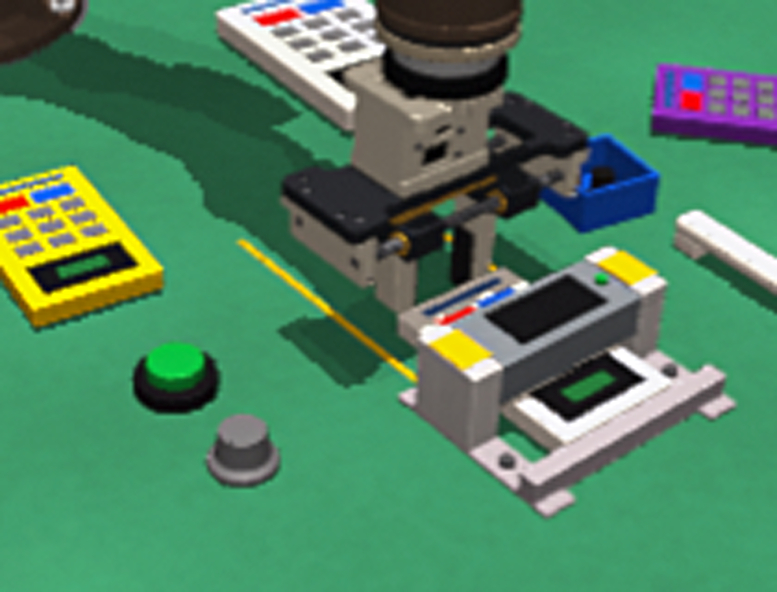

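Request:
apply_moves(targets=[0.51,0.03,0,0,0,0.51,0.06,0,0,0,1,0.06,0,-0.1,0,1,0.1,0,-0.1,0,1,0,0,0,0])

```text
clock: 14.5
position: [0.4961, 0.0661, 0.0901]
ee_rot: [-0.019, 3.138, 0.003]
force: [0.7, -0.3, 0.0]
width: 0.21
```

```bash
python3 look.py pics/a7.png; python3 - <<'E'
from h import *
im=eyes.get_image("scene")[:,:,::-1]; cv2.imwrite("pics/a7z.png",cv2.resize(im[215:295,325:425],None,fx=7,fy=7,interpolation=cv2.INTER_CUBIC))
E
```

```text
14.5 [0.4961 0.0661 0.0901] [ 0.69 -0.25  0.03] 0.20981191416950318
```

View pics/a7.png

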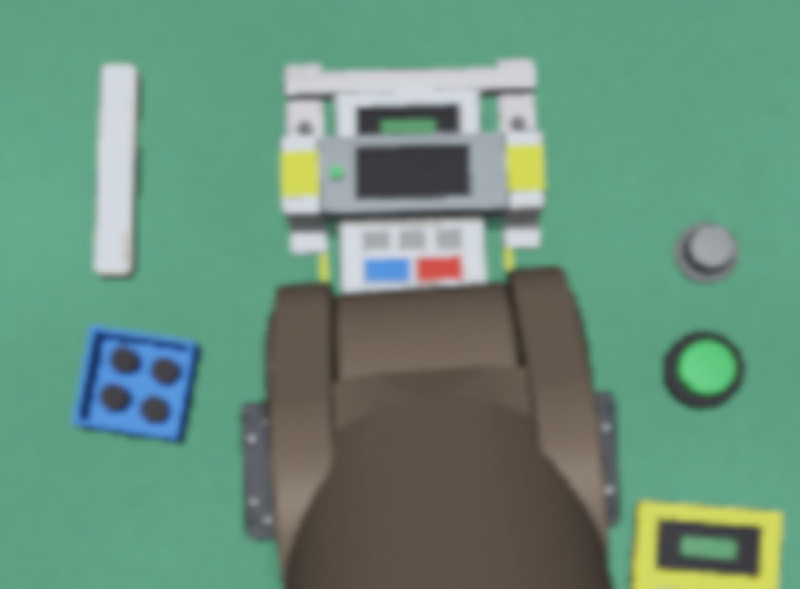

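View pics/a7z.png

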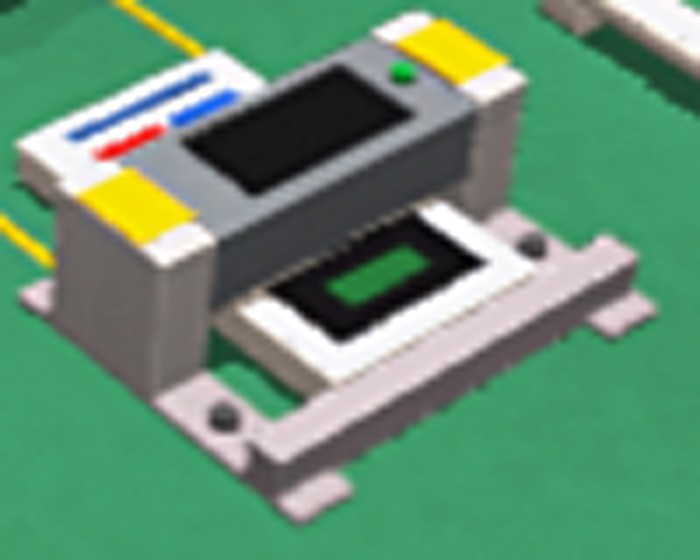

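Request:
apply_moves(targets=[1,-0.0435,-0.11,0.019,0,1,-0.0435,-0.11,0.019,0,1,-0.0435,-0.11,0.019,0,1,-0.0435,-0.11,0.019,0,1,0,0,0,0,1,0,0,0,0])

```text
clock: 15.4
position: [0.5685, -0.109, 0.056]
ee_rot: [0.018, -3.14, -0.001]
force: [-0.4, 0.8, -0.9]
width: 0.009
```

```bash
python3 look.py pics/a8.png
```

```text
15.4 [ 0.5685 -0.109   0.056 ] [-0.39  0.77 -0.9 ] 0.008783573832633894
```

View pics/a8s.png

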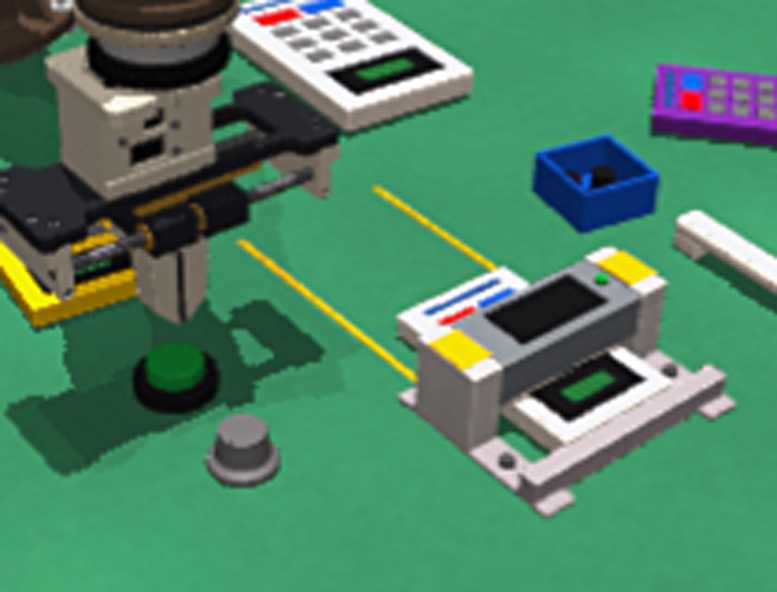

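Request:
apply_moves(targets=[1,0,0,0.04,0,1,0,0,0.03,0,1,0,0,0.005,0,1,0,0,0.005,0,1,0,0,0,0])

```text
clock: 16.12
position: [0.5688, -0.1093, 0.0254]
ee_rot: [-0.018, 3.141, -0.0]
force: [0.1, -0.1, -0.5]
width: 0.006
```

Request:
apply_moves(targets=[1,0,0,0.005,0,1,0,0,0.005,0,1,0,0,0,0])

```text
clock: 16.5
position: [0.569, -0.1093, 0.0214]
ee_rot: [-0.018, 3.141, -0.0]
force: [0.4, -0.3, 1.3]
width: 0.004
```

Request:
apply_moves(targets=[1,0,0,0.005,0,1,0,0,0,0])

```text
clock: 16.75
position: [0.569, -0.1093, 0.0194]
ee_rot: [-0.018, 3.141, -0.0]
force: [0.3, 0.9, 3.9]
width: 0.008
```

Request:
apply_moves(targets=[1,0,0,0.005,0,1,0,0,0,0])

```text
clock: 17.0
position: [0.5689, -0.1093, 0.0173]
ee_rot: [-0.018, 3.141, -0.0]
force: [1.0, 0.2, 4.0]
width: 0.003
```

Request:
apply_moves(targets=[1,0,0,0.0025,0,1,0,0,0,0])

```text
clock: 17.25
position: [0.569, -0.1093, 0.0164]
ee_rot: [-0.018, 3.141, -0.0]
force: [1.0, 0.4, 4.9]
width: 0.012
```

Request:
apply_moves(targets=[1,0,0,0.0025,0,1,0,0,0,0])

```text
clock: 17.5
position: [0.569, -0.1093, 0.0162]
ee_rot: [-0.018, 3.141, 0.0]
force: [-2.0, 1.3, 15.1]
width: 0.004
```

Request:
apply_moves(targets=[1,0,0,0.0025,0,1,0,0,0,0])

```text
clock: 17.75
position: [0.5691, -0.1093, 0.0159]
ee_rot: [-0.018, 3.14, 0.001]
force: [-4.8, 2.5, 24.3]
width: 0.004
```

Request:
apply_moves(targets=[1,0,0,-0.01,0,1,0,0,-0.02,0,1,0,0,-0.1,0,1,0,0,-0.1,0,1,0.1,0,-0.1,0,1,0.1,0,-0.1,0,1,0.1,0,-0.1,0,1,0,0,0,0,1,0,0,0,0])

```text
clock: 18.88
position: [0.4488, -0.1103, 0.2261]
ee_rot: [-0.019, 3.141, 0.001]
force: [0.1, 0.1, 0.3]
width: 0.004
```

```bash
python3 look.py pics/a9.png
```

```text
18.875 [ 0.4488 -0.1103  0.2261] [0.09 0.11 0.26] 0.003937591073849401
```

View pics/a9.png

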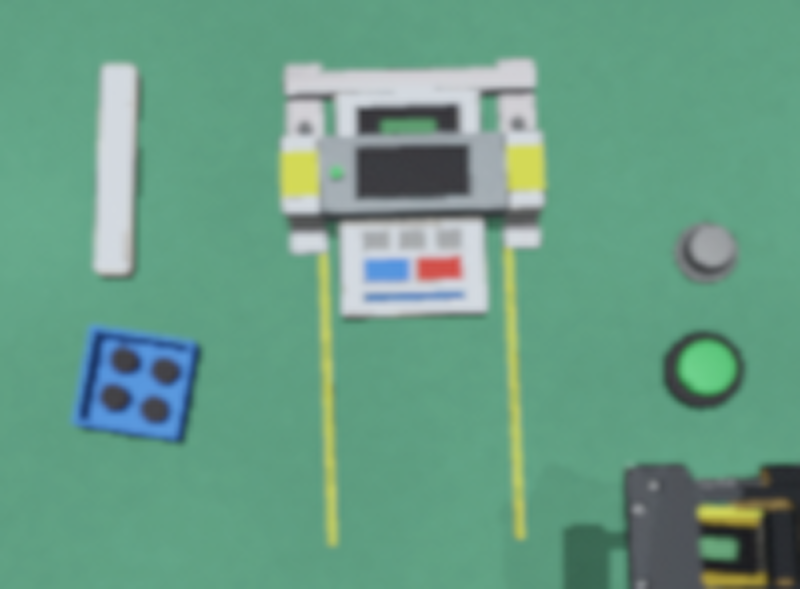

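View pics/a9s.png

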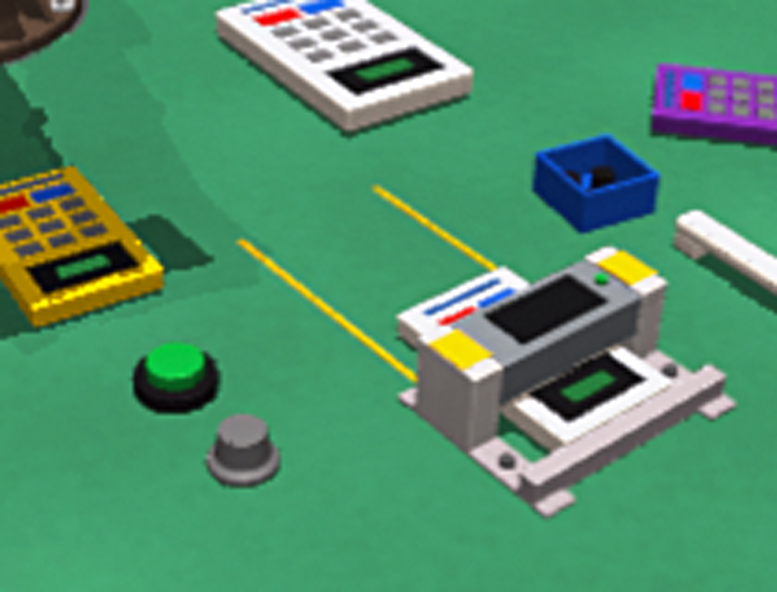

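```bash
python3 - <<'E'
from h import *
w=ray("top",[(343/4+200,316/3.8+85),(488/4+200,311.5/3.8+85)],.02); print(w.round(4)); m=w.mean(0); d=w[0]-w[1]
print("centre",m[:2]+.075*np.array([1,.0117]),"yaw",np.arctan2(-d[0],d[1]))
arm.sign_off()
E
```

```text
[[0.606  0.116  0.02  ]
 [0.6072 0.0256 0.02  ]]
centre [0.68159215 0.07169356] yaw 0.01248371211402477
the job is handed in; nothing more can be done
```

The panel is home against the end stop and the start button was pressed fully down and came back up. I handed the job in at about 19 s of the 67 s allowed.

- **Panel:** I used the smaller white one. I nudged its right side to centre it in the lane, then pushed the tail with two fingers until it met the stop. The force there jumped from about 2 N to 9 N and the panel stopped moving.
- **Panel position:** The last top view puts its centre at (0.682, 0.072), against an expected home of (0.683, 0.071). Its yaw is 0.0125 rad, against 0.0117 rad for the lane. I saw no gap at the stop.
- **Button:** The top is about 22 mm above the bench. It took about 5 N near the bottom of its travel at 16.4 mm, and the force then rose sharply (15 to 24 N) with no further travel, so it went the full 6 mm. It looks fully up again in the last images.
- **Bystanders:** The bin, dial and handle look unmoved in the images, and the gripper is clear of everything.

**Not fully settled:**
- **Downward push:** Against the stop, the force sensor read about 6 N upward on the tool, so I was pressing down on the tail for a moment. I backed off at once, and the images show no tipping.
- **Off-centre estimate:** By eye from the lane lines, the panel may sit 2 to 3 mm off centre between the bridge legs, while the measured centre says under 1 mm. It clears both legs either way.

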